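# Start up the bench supply at its switch rack

### The arm

A 7-joint arm with a two-finger parallel gripper is mounted at the origin on a cart in front of the work surface, level with it; the furniture and walls round the work are solid. World frame = base frame: x ahead of the robot, y to its left, z up, the work surface at z = 0. Lengths are in m, angles in degrees, forces in N, time in s.
With the tool pointing down it reaches from about 0.425 to 0.975 m from the base axis. Payload 16.7 kg.
Tool frame: the origin (TCP) lies between the finger pads; the fingertips stand 8 mm ahead of it and the grasp point (between the pads) lies 11 mm behind it; z points along the fingers, y is the direction in which the jaws open and shut (so a half turn about z gives the same grasp; the last joint's range is limited). The gripper opens to 85 mm and grips with 20 to 120 N. Pads are 22 mm wide; open, the fingers measure 114 mm over their backs; the gripper's body (76 mm by 85 mm) begins 54 mm behind the grasp point. The pads swing forward as they close: fully open they stand 13 mm farther back than shut.
Start: joints at [-85.399, 24.414, 4.234, 92.017, -1.954, 63.644, -3.845], TCP at [0.154, 0.657, 0.239] pointing down, gripper open.
Joint ranges: [-163.25, 163.25], [-28.42, 122.38], [-70.27, 78.77], [12.13, 141.07], [-58.53, 238.53], [9.26, 117.41], [-156.51, 156.51]. Speed limits (degrees/s): [108.29, 108.29, 136.94, 136.94, 172.46, 172.46, 172.46].

### API

Orientations are given as a 3x3 rotation matrix whose columns are the frame's x, y, z axes.
In Python, from plant import arm gives the robot as it stands.
- The arm moves only by the tool jog_arm, never from a script. Its argument "steps" is a list that holds one entry, the list of rows, each a list of 4 numbers: the shift along the tool's x, y, z in cm, then the turn about the tool's z in rad. In form: [[[dx, dy, dz, twist], ...]]. A call has 1 to 20 rows; each row is the pose to reach, as a shift and turn from the pose measured when the call began, along the tool's axes at that moment; what a row does not reach only later rows make up. A row lasts 1/10 s, in which the tool goes at most 50 mm and 8.59 degrees, less where a joint would pass 70% of its speed; a pose out of reach is approached as far as the arm can. A call with a gripper value outside its range is refused whole. "grip" is the closure, from 0 (fully open) to 1 (shut), set as the call begins (left out, the last holds). The fingers move at their own pace and stop on an object; the grip force is fixed at half the most. Time passes only in rows, so rows that repeat a pose let the fingers close. It gives the time, the measured TCP pose, the force and the opening at its end, in the units of the state.
- arm.get_state(): the state, without advancing time (a new reading comes with each control period).
- arm.read_camera(name): name is "scene" or "top" or "wrist"; returns a dict with "img" (480x640x3 uint8, red, green, blue), "fov_y" (degrees; the focal length in pixels is half the picture's height over the tangent of half this angle, whatever the lens; pixels are square), "cx", "cy" (the principal point, pixels), "dist_coeffs" ([k1, k2, p1, p2, k3] as OpenCV has them; the pictures are not rectified), "R" (3x3) and "t" (3): a world point X has camera coordinates R X + t; the wrist camera has in their place "mount" (4x4, takes a point from camera to tool coordinates, whose origin is the TCP and whose axes are the flange's). Camera axes: x right, y down, z forward; pixel columns grow to the right and rows downward; lengths in m; the calibration is good to about 2 mm. A picture is of the moment at which its call begins: read the wrist's pose just before it. There is no depth.
- arm.hand_in(): hands the job in, once; it reports no verdict.
The state is a dict: "time": time; "joint_positions": joint angles; "qvel": joint speeds; "joint_torque": joint torques, N m; "tcp_pos": TCP position; "tcp_rot": TCP orientation; "contact_force": force on the tool from outside, world axes, zero at the start; "ft_torque": the same for the moment, N m; "opening": finger opening in m.
Only numpy, scipy, OpenCV 4.12 (cv2) and the standard library are available. Lean on these libraries where they do the work, as an engineer would, in place of code of your own. Each camera call takes 0.05 s, during which the arm holds its last target. There are 200 camera calls.

### The job

Start up the bench supply at the small rack of three plug-in switch units, touching it only with the fingers, held closed as one fingertip: first press down the raised end of the rocker so that it tips fully over and stays there, then push the square key fully in so that it stays in, and last press the round key fully down, hold it there for two seconds and let it come back up. Keep to this order, do not press a later key early, do not lift or pull out the switch units or anything else, and leave the vial, the beaker and the brass weight beside the rack where they stand.

Things in the scene. Friction and masses are not known exactly. Their poses are not given: they have to be found in the camera images.
- rack: aluminium rack fixed on the bench, 88 (x) x 206 (y) x 18 mm, with three bays in a row along its y, 67 mm from centre to centre; bay floor 6 mm above the bench. Origin: centre of its underside, on the bench; x points away from the robot, y along the row, z up. Turned up to 0.3 rad; which unit is in which bay differs.
- unit_rocker: a loose plug-in switch unit, grey housing 74 (along its x) x 58 x 42 mm, standing upright in one of the rack's three bays (any of the three); it must not be lifted. Origin: centre of its underside; z up, x as the rack's x. It carries the rocker, and its own top is 48 mm above the bench.
- rocker_raised_end (a point): point on top of the white rocker's far end (raised at the start), where it is pressed; moves with it. The rocker is a slab 60 (x) x 24 x 8 mm; its cross pivot is 53 mm above the unit's underside, 25 mm from this point towards the robot; the slab ends 5 mm beyond. About 68 mm above the bench at the start, 58 mm when over. x runs along the rocker, away from the robot.
- rocker (a joint): tilt of the rocker, rad: about -0.2 at the start (far end raised), +0.22 fully over (far end down). It has no spring, only friction (about 2 N at the end), and stays where it is left.
- unit_square: a loose plug-in switch unit, grey housing 74 (along its x) x 58 x 42 mm, standing upright in one of the rack's three bays (any of the three); it must not be lifted. Origin: centre of its underside; z up, x as the rack's x. It carries the square key.
- square_key_top (a point): centre of the top face of the white square key, 34 x 34 mm; it moves with the key. 64 mm above the bench when out, 55 mm when fully in (then still 7 mm above its housing).
- square_key (a joint): how far the square key is pushed in, m: about 0 at the start, 0.009 fully in. It has no spring: pushing takes about 4 N and it stays in.
- unit_round: a loose plug-in switch unit, grey housing 74 (along its x) x 58 x 42 mm, standing upright in one of the rack's three bays (any of the three); it must not be lifted. Origin: centre of its underside; z up, x as the rack's x. It carries the round key.
- round_key_top (a point): centre of the top face of the white round key, 34 mm in diameter; it moves with the key. 64 mm above the bench when out, 56 mm when fully down (then still 8 mm above its housing).
- round_key (a joint): how far the round key is pressed, m: 0 at rest, 0.008 fully down. A spring returns it: 1.5 N to begin, 5.5 N fully down.
- vial_1: bystander: loose small sample vial, 25 mm in diameter, 47 mm tall, upright on the bench, left of the rack. Origin: centre of its underside.
- beaker_50: bystander: loose small clear beaker, 43 x 48 x 56 mm, upright on the bench, right of the rack. Origin: centre of its underside.
- weight_50g: bystander: loose small brass weight, 20 mm in diameter, 31 mm tall, upright on the bench, right of the beaker. Origin: centre of its underside.
Not all that is in view belongs to the job. What is shaped like the unit_round but blue is not meant.

How it is judged:
By the outcome, as a careful person would: the job done as asked, in the order asked, and still so for the second after the job is handed in, with the robot touching nothing.
It also fails if it takes over 42 s, if anything falls off the work surface, if the arm or the gripper's body presses on something with over 40 N, if the wrist force passes 120 N, or if a joint passes its speed limit or range.

## Working session

There is one attempt and no reset: what is moved stays moved. The work goes in short steps, Python scripts to look and compute and a tool call to move; the robot and the scene stay as the last step left them, time stands still between calls to the robot, and variables do not carry over. Pictures are saved under pics/ and viewed, about 8 in all and at most 12, crops included, and the job is handed in when it is done.

Besides the shell and the picture viewer there is one more tool, called after "Emit:" as name(argument=value, ...) on one line, values as JSON. jog_arm: Moves the arm, as the interface text tells. Its arguments: {"type":"object","properties":{"steps":{"type":"array","items":{"type":"array","items":{"type":"array","items":{"type":"number"}}}},"grip":{"type":"number"}},"required":["steps"]}

```bash
mkdir -p pics
cat > h.py <<'E'
import numpy as np, cv2
from plant import arm
def K(c):
    f=240/np.tan(np.radians(c["fov_y"])/2); return np.array([[f,0,c["cx"]],[0,f,c["cy"]],[0,0,1.]])
def pix2plane(c,uv,z):
    p=cv2.undistortPoints(np.array(uv,float).reshape(-1,1,2),K(c),np.array(c["dist_coeffs"],float)).reshape(-1,2)
    R=np.array(c["R"]);t=np.array(c["t"]);o=-R.T@t
    d=np.c_[p,np.ones(len(p))]@R
    return o+d*((z-o[2])/d[:,2])[:,None]
def proj(c,X):
    R=np.array(c["R"]);r,_=cv2.Rodrigues(R)
    return cv2.projectPoints(np.array(X,float).reshape(-1,1,3),r,np.array(c["t"],float),K(c),np.array(c["dist_coeffs"],float))[0].reshape(-1,2)
E
python3 - <<'E'
from h import *
import pickle
d={}
for n in("top","scene"):
    c=arm.read_camera(n);d[n]=c;cv2.imwrite(f"pics/{n}0.png",c["img"][:,:,::-1]);print(n,c["fov_y"],c["cx"],c["cy"],c["dist_coeffs"],-np.array(c["R"]).T@c["t"])
pickle.dump(d,open("c0.pkl","wb"))
s=arm.get_state();print(s)
E
```

```text
top 50.68636318698029 317.0642378629502 235.65578561503665 [0.02841427 0.         0.         0.         0.        ] [0.38037857 0.03209425 0.9612294 ]
scene 47.95428959222779 328.23875032315635 240.3830201949292 [-0.07331216  0.          0.          0.          0.        ] [-0.32308721 -0.54198538  0.6765464 ]
{'time': 0.1, 'joint_positions': array([-85.39984566,  24.44731482,   4.23300523,  92.04922363,
        -1.95396451,  63.64334013,  -3.84370105]), 'qvel': array([-0.01767908, -0.02631631, -0.0668913 , -0.11398992, -0.04462231,
       -0.05124349,  0.01124468]), 'joint_torque': array([ 8.28214193e-03, -9.51533031e+01,  3.77200395e+00, -4.64401996e+01,
        1.97325542e-02,  6.50568356e-03,  1.12053706e-04]), 'tcp_pos': array([0.15370339, 0.65689191, 0.2386619 ]), 'tcp_rot': array([[-9.73704884e-01,  2.27813008e-01, -1.77893831e-04],
       [ 2.27813059e-01,  9.73704188e-01, -1.16769944e-03],
       [-9.28011538e-05, -1.17752118e-03, -9.99999302e-01]]), 'contact_force': array([0.16103869, 0.45266071, 0.26707844]), 'ft_torque': array([-0.02950412, -0.02389384,  0.01057152]), 'opening': 0.08493967201685935}
```

View pics/top0.png

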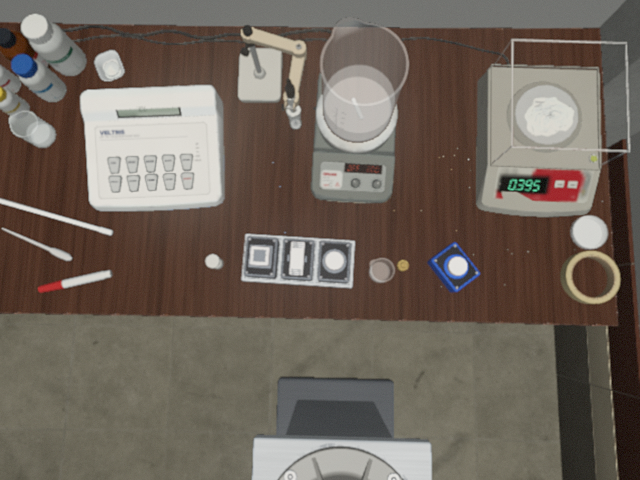

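View pics/scene0.png

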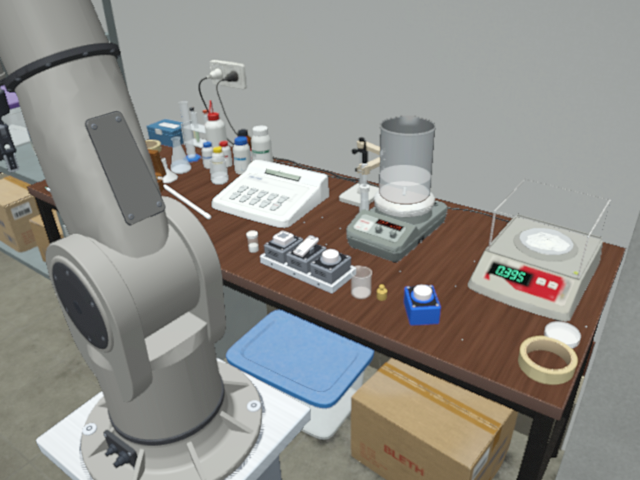

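The top view shows the square key at (261,256), the rocker at (297,259) and the round key at (335,262). The only rival to the round key is the blue unit at (457,266), which is off the rack and the wrong colour. Next I measure, and confirm in an enlarged crop.

Run:
```python
from h import *
import pickle
d=pickle.load(open("c0.pkl","rb"));c=d["top"]
im=c["img"]; hsv=cv2.cvtColor(im,cv2.COLOR_RGB2HSV)
x0,y0=195,215
# rack outline
m=((hsv[...,1]<45)).astype(np.uint8); m[:, :238]=0;m[:,358:]=0;m[:228]=0;m[292:]=0
m=cv2.morphologyEx(m,cv2.MORPH_CLOSE,np.ones((5,5)))
cs=max(cv2.findContours(m,0,2)[0],key=cv2.contourArea); r=cv2.minAreaRect(cs); b=cv2.boxPoints(r)
print("rack box px",b.round(1)); P=pix2plane(c,b,0.018); print(P.round(4), [np.linalg.norm(P[i]-P[i-1]).round(4) for i in range(4)])
print("centre",P.mean(0)); 
out=cv2.resize(im[y0:305,x0:415],None,fx=3.6,fy=3.6,interpolation=cv2.INTER_CUBIC)[:,:,::-1]
g=(im.min(2)>205).astype(np.uint8); g[:240]=0;g[284:]=0;g[:,:246]=0;g[:,352:]=0
n,l,st,ce=cv2.connectedComponentsWithStats(g)
for i in range(1,n):
    if st[i,4]>40: print(st[i],ce[i].round(1),pix2plane(c,ce[i],0.064).round(4))
cv2.imwrite("pics/crop.png",out)
s=d["scene"]; o=cv2.resize(s["img"][220:300,240:380],None,fx=5.7,fy=5.7,interpolation=cv2.INTER_CUBIC)[:,:,::-1]
cv2.imwrite("pics/crop2.png",np.vstack([cv2.resize(out,(600,245)),cv2.resize(o,(600,343))]))
```

```text
rack box px [[240.2 281.2]
 [243.8 228.2]
 [356.3 235.9]
 [352.7 288.9]]
[[ 0.4286  0.1941  0.018 ]
 [ 0.5285  0.1916  0.018 ]
 [ 0.5177 -0.0208  0.018 ]
 [ 0.4185 -0.0151  0.018 ]] [np.float64(0.2095), np.float64(0.1), np.float64(0.2127), np.float64(0.0993)]
centre [0.47332646 0.08743935 0.018     ]
[290 243  14  32 277] [296.9 257.4] [[0.4704 0.0869 0.064 ]]
[250 247  19  18 131] [259.2 256.2] [[0.4713 0.1542 0.064 ]]
[326 252  17  17 235] [334.  260.2] [[0.4667 0.0209 0.064 ]]
[246 279  42   4  65] [266.6 280.3] [[0.4286 0.1395 0.064 ]]
```

View pics/crop2.png

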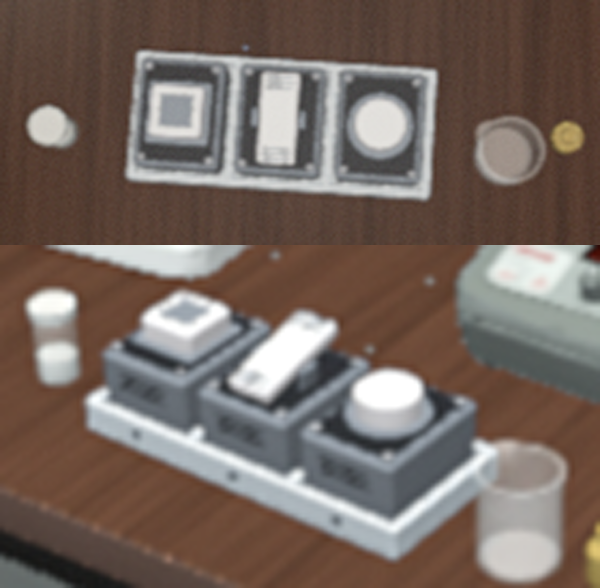

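Emit:
jog_arm(steps=[[[-1,-1,0,0],[-3,-3.1,0,0],[-6,-6.2,0,0],[-9,-9.3,0,0],[-12,-12.4,0,-0.05],[-15,-15.5,0,-0.05],[-18,-18.6,0,-0.05],[-21,-21.6,0.5,-0.1],[-24,-24.7,1,-0.1],[-27,-27.8,2,-0.1],[-30,-30.9,3,-0.15],[-33,-34,4,-0.15],[-36,-37.1,5,-0.188],[-39,-40.2,6,-0.188],[-42,-43.3,7,-0.188],[-44.5,-45.9,7.9,-0.188],[-46,-47.4,7.9,-0.188],[-46.4,-47.8,7.9,-0.188],[-46.4,-47.8,7.9,-0.188],[-46.4,-47.8,7.9,-0.188]]], grip=1)

```text
time: 2.1
tcp_pos: [0.4959, 0.0863, 0.1603]
tcp_rot: [[-0.999, 0.041, -0.0], [0.041, 0.999, -0.001], [0.0, -0.001, -1.0]]
contact_force: [0.5, 0.6, -0.3]
opening: 0.0002
```

```bash
cat > w.py <<'E'
import sys
from h import *
s=arm.get_state();c=arm.read_camera("wrist")
M=np.array(c["mount"]);T=np.eye(4);T[:3,:3]=s["tcp_rot"];T[:3,3]=s["tcp_pos"]
W=T@M; c["R"]=W[:3,:3].T;c["t"]=-W[:3,:3].T@W[:3,3]
print(s["time"],s["tcp_pos"],s["tcp_rot"].round(4).tolist(),s["contact_force"].round(2),s["opening"],"cam",W[:3,3].round(3),s["joint_positions"].round(1))
im=c["img"];cv2.imwrite(f"pics/{sys.argv[1]}.png",im[:,:,::-1])
import pickle;pickle.dump(c,open(f"{sys.argv[1]}.pkl","wb"))
E
python3 w.py w1
```

```text
2.1 [0.4959422  0.0863336  0.16028275] [[-0.9992, 0.0411, -0.0005], [0.0411, 0.9992, -0.0008], [0.0004, -0.0008, -1.0]] [ 0.5   0.58 -0.3 ] 0.00022270205119957856 cam [0.423 0.089 0.294] [-37.3  14.5  23.3 119.3  -7.7  47.7  78.2]
```

View pics/w1.png

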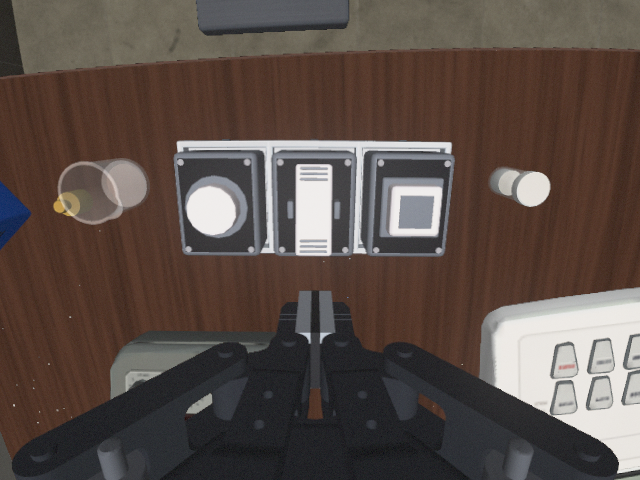

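The wrist view shows the round key at (211,210), the rocker at columns 296–332 and rows 164–255, and the square key at (415,211). I cross-check these against the top view.

Run:
```python
from h import *
import pickle
c=pickle.load(open("w1.pkl","rb"));im=c["img"]
g=(im.min(2)>195).astype(np.uint8); g[:155]=0;g[258:]=0;g[:,:180]=0;g[:,455:]=0
n,l,st,ce=cv2.connectedComponentsWithStats(g)
for i in range(1,n):
    if st[i,4]>300:
        x,y,w,h,a=st[i]; q=[x+w/2-.5,y+h/2-.5]; print(st[i],pix2plane(c,[ce[i],q],.064).round(4).tolist(), "size",pix2plane(c,[[x,y],[x+w,y+h]],.064).round(4).tolist())
print("rocker far",pix2plane(c,[314,254.5],.067).round(4),"near",pix2plane(c,[314,164.5],.057).round(4))
```

```text
[262 155  12  98 501] [[0.467, 0.0575, 0.064], [0.4655, 0.0568, 0.064]] size [[0.435, 0.0557, 0.064], [0.499, 0.0586, 0.064]]
[353 155  13  98 547] [[0.469, 0.1147, 0.064], [0.4679, 0.1154, 0.064]] size [[0.4373, 0.112, 0.064], [0.5015, 0.1199, 0.064]]
[ 296  164   36   92 2736] [[0.4705, 0.0859, 0.064], [0.4706, 0.0861, 0.064]] size [[0.4414, 0.0765, 0.064], [0.5027, 0.0972, 0.064]]
[ 187  186   49   49 1845] [[0.4682, 0.0196, 0.064], [0.4681, 0.0198, 0.064]] size [[0.452, 0.0062, 0.064], [0.4856, 0.0344, 0.064]]
[ 390  186   52   50 1294] [[0.4732, 0.1513, 0.064], [0.4739, 0.152, 0.064]] size [[0.4574, 0.1352, 0.064], [0.4917, 0.1704, 0.064]]
rocker far [[0.5002 0.0852 0.067 ]] near [[0.4427 0.0876 0.057 ]]
```

Emit:
jog_arm(steps=[[[0,0,2,0],[0,0,4.5,0],[0,0,7,0],[0,0,8,0],[0,0,8.3,0],[0,0,8.5,0],[0,0,8.7,0],[0,0,8.9,0],[0,0,9.1,0],[0,0,9.2,0],[0,0,9.3,0],[0,0,9.4,0],[0,0,9.4,0]]])

```text
time: 3.45
tcp_pos: [0.4965, 0.0867, 0.0668]
tcp_rot: [[-0.999, 0.041, 0.001], [0.041, 0.999, -0.0], [-0.001, -0.0, -1.0]]
contact_force: [1.4, 0.2, 10.8]
opening: 0.0001
```

Emit:
jog_arm(steps=[[[0,0,0.15,0],[0,0,0.2,0],[0,0,0.2,0],[0,0,-1,0],[0,0,-4,0],[0,0,-7,0],[0.5,1.5,-9,0],[1.5,3.5,-9,0],[2.2,5.5,-9,0],[2.6,6.5,-9,0],[2.6,6.5,-9,0],[2.6,6.5,-9,0]]])

```text
time: 4.65
tcp_pos: [0.4731, 0.1519, 0.1565]
tcp_rot: [[-0.999, 0.041, 0.0], [0.041, 0.999, -0.001], [-0.0, -0.001, -1.0]]
contact_force: [0.4, -0.2, -0.4]
opening: 0.0003
```

```bash
python3 w.py w2
python3 - <<'E'
import cv2
a=cv2.imread("pics/w2.png");cv2.imwrite("pics/w2c.png",a)
E
```

```text
4.65 [0.47305717 0.1518789  0.15646231] [[-0.9992, 0.0408, 0.0], [0.0408, 0.9992, -0.001], [-0.0, -0.001, -1.0]] [ 0.36 -0.21 -0.4 ] 0.0002971583756465642 cam [0.401 0.155 0.29 ] [-44.2  14.1  21.9 120.2  -7.1  46.9  69.6]
```

View pics/w2.png

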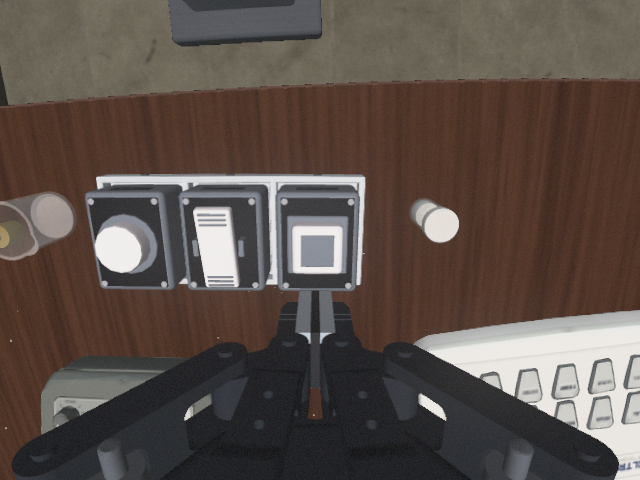

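The rocker (centred near (217,246)) now leans with its near end outward in the image, as a raised near end would. I check that numerically through parallax.

Run:
```python
from h import *
import pickle
c=pickle.load(open("w2.pkl","rb"));im=c["img"]
g=(im.min(2)>195).astype(np.uint8); g[:200]=0;g[289:]=0;g[:,:190]=0;g[:,245:]=0
n,l,st,ce=cv2.connectedComponentsWithStats(g);i=1+st[1:,4].argmax();print(st[i])
b=cv2.boxPoints(cv2.minAreaRect(np.argwhere(l==i)[:,::-1].astype(np.float32)));print(b.round(1))
for nm,th in(("start",-.2),("over",.22),("half",.1)):
    # rack-x along (0.999,-0.041)
    R=[]
    for s in(30,-30):
        for w in(12,-12):
            r=s*np.cos(th)+4.5*np.sin(th); z=59+4.5*np.cos(th)-s*np.sin(th)
            R.append([.471+(r*.999+w*.041)/1e3,.0863+(-r*.041+w*.999)/1e3,z/1e3])
    print(nm,proj(c,R).round(1).tolist())
```

```text
[ 193  209   45   78 2259]
[[192.5 209.3]
 [227.7 204.9]
 [237.8 285.8]
 [202.6 290.2]]
start [[234.8, 292.7], [199.1, 292.5], [232.9, 202.0], [196.4, 202.1]]
over [[238.7, 287.5], [204.8, 287.3], [228.8, 208.9], [190.4, 209.0]]
half [[237.7, 289.7], [203.3, 289.5], [229.9, 206.1], [192.1, 206.2]]
```

Measured rows 209–287 match "fully over" (209–287.5). Now the square key.

Emit:
jog_arm(steps=[[[0,0,3,0],[0,0,6,0],[0,0,8,0],[0,0,8.3,0],[0,0,8.5,0],[0,0,8.7,0],[0,0,8.9,0],[0,0,9.1,0],[0,0,9.3,0],[0,0,9.4,0],[0,0,9.5,0],[0,0,9.5,0]]])

```text
time: 5.9
tcp_pos: [0.4738, 0.1517, 0.0627]
tcp_rot: [[-0.999, 0.042, 0.001], [0.042, 0.999, 0.0], [-0.001, 0.0, -1.0]]
contact_force: [-7.1, -4.0, 32.8]
opening: 0.0004
```

Emit:
jog_arm(steps=[[[0,0,-0.5,0],[0,0,-3,0],[0,0,-6,0],[0,-1,-9,0],[0,-4,-9,0],[0,-8,-9,0],[0,-11,-9,0],[0,-13.2,-9,0],[0,-13.2,-9,0],[0,-13.2,-9,0],[0,-13.2,-9,0]]])

```text
time: 7.0
tcp_pos: [0.4683, 0.0208, 0.1527]
tcp_rot: [[-0.999, 0.041, 0.001], [0.041, 0.999, 0.0], [-0.001, 0.0, -1.0]]
contact_force: [-0.9, 0.3, -0.3]
opening: -0.0
```

```bash
python3 w.py w3
python3 - <<'E'
from h import *
import pickle
c=pickle.load(open("w3.pkl","rb"))
for nm,xy,z in(("sq in",(.4735,.152),.055),("sq out",(.4735,.152),.064),("round",(.468,.02),.064)):
    h=.017;a=np.array([.999,-.041])*h;b=np.array([.041,.999])*h
    print(nm,proj(c,[[*(np.array(xy)+i*a+j*b),z] for i,j in((1,1),(1,-1),(-1,-1),(-1,1))]).round(1).tolist())
g=(c["img"].min(2)>195).astype(np.uint8)
n,l,st,ce=cv2.connectedComponentsWithStats(g)
for i in range(1,n):
    if 600<st[i,4]<4000: print(st[i],ce[i].round(1),pix2plane(c,ce[i],.064).round(4))
E
```

```text
7.0 [0.46825412 0.02078254 0.15267257] [[-0.9992, 0.0407, 0.001], [0.0407, 0.9992, 0.0004], [-0.001, 0.0005, -1.0]] [-0.95  0.29 -0.35] -6.266457294223946e-06 cam [0.396 0.023 0.286] [-33.6  11.9  26.2 123.9  -7.4  45.5  85. ]
sq in [[528.2, 269.3], [480.9, 269.5], [487.7, 221.5], [536.7, 221.8]]
sq out [[535.5, 274.1], [486.7, 274.4], [494.0, 224.9], [544.7, 225.1]]
round [[339.9, 274.6], [288.1, 274.6], [287.0, 224.3], [341.0, 224.4]]
[ 265  175  273  110 3020] [373.2 197.3] [[0.4353 0.0579 0.064 ]]
[ 393  209   47   79 2320] [415.1 247.1] [[0.4687 0.0852 0.064 ]]
[605 210  31  33 766] [620.  226.3] [[0.4599 0.223  0.064 ]]
[ 482  224   52   46 1176] [506.4 245.4] [[0.47   0.1455 0.064 ]]
[ 288  227   50   48 1848] [312.4 250.1] [[0.468  0.0189 0.064 ]]
[  0 231  23  44 765] [  9.1 254.6] [[ 0.4632 -0.1868  0.064 ]]
```

View pics/w3.png

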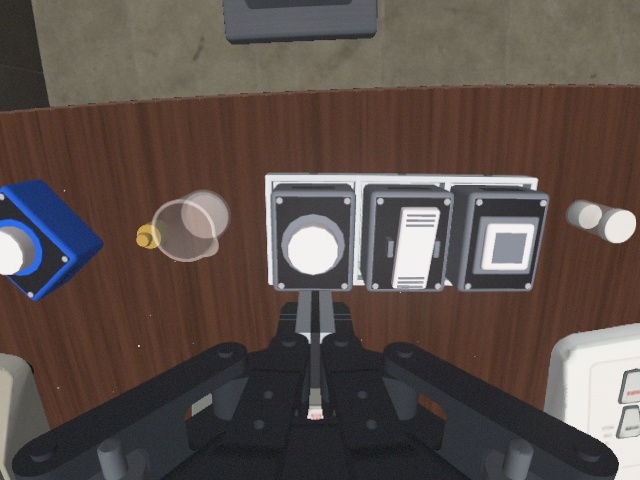

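The square key at columns 482–534, rows 224–270 matches the "in" prediction. The rocker is still over, and the round key at (312,250) sits under the tip. Now I press and hold it.

Emit:
jog_arm(steps=[[[0,-0.1,3,0],[0,-0.1,6,0],[0,-0.1,7.7,0],[0,-0.1,8.1,0],[0,-0.1,8.4,0],[0,-0.1,8.7,0],[0,-0.1,8.9,0],[0,-0.1,9,0],[0,-0.1,9,0],[0,-0.1,9,0]]])

```text
time: 8.05
tcp_pos: [0.4686, 0.0202, 0.0638]
tcp_rot: [[-0.999, 0.04, 0.002], [0.04, 0.999, 0.002], [-0.002, 0.002, -1.0]]
contact_force: [-8.7, 1.5, 22.3]
opening: -0.0002
```

Emit:
jog_arm(steps=[[[0,0,0.07,0],[0,0,0.07,0],[0,0,0.07,0],[0,0,0.07,0],[0,0,0.07,0],[0,0,0.07,0],[0,0,0.07,0],[0,0,0.07,0],[0,0,0.07,0],[0,0,0.07,0],[0,0,0.07,0],[0,0,0.07,0],[0,0,0.07,0],[0,0,0.07,0],[0,0,0.07,0],[0,0,0.07,0],[0,0,0.07,0],[0,0,0.07,0],[0,0,0.07,0],[0,0,0.07,0]]])

```text
time: 10.05
tcp_pos: [0.4686, 0.0203, 0.0639]
tcp_rot: [[-0.999, 0.04, 0.002], [0.04, 0.999, 0.002], [-0.002, 0.002, -1.0]]
contact_force: [-7.3, -1.7, 16.2]
opening: 0.0001
```

Emit:
jog_arm(steps=[[[0,0,-0.5,0],[0,0,-2,0],[0,0,-5,0],[0,0,-8,0],[0,0,-9,0],[0,0,-9,0],[0,0,-9,0],[0,0,-9,0]]])

```text
time: 10.85
tcp_pos: [0.4679, 0.0201, 0.1529]
tcp_rot: [[-0.999, 0.04, 0.001], [0.04, 0.999, 0.002], [-0.001, 0.002, -1.0]]
contact_force: [0.7, -0.2, 0.2]
opening: 0.0
```

```bash
python3 w.py w4
python3 - <<'E'
from h import *
import pickle
a=pickle.load(open("w3.pkl","rb"));c=pickle.load(open("w4.pkl","rb"))
for d in (a,c):
  g=(d["img"].min(2)>195).astype(np.uint8)
  n,l,st,ce=cv2.connectedComponentsWithStats(g)
  for i in range(1,n):
    if 600<st[i,4]<2500: print(st[i],pix2plane(d,ce[i],.064).round(4))
  print()
t=arm.read_camera("top")["img"].astype(int);t0=pickle.load(open("c0.pkl","rb"))["top"]["img"].astype(int)
for nm,(x,y) in dict(vial=(213,261),beaker=(381,270),weight=(403,265)).items():
  print(nm,abs(t-t0)[y-14:y+14,x-12:x+12].mean().round(2))
cv2.imwrite("pics/fin.png",np.hstack([c["img"][150:310,:,::-1]]))
E
```

```text
10.85 [0.46788185 0.02005762 0.15293992] [[-0.9992, 0.0403, 0.0008], [0.0403, 0.9992, 0.0017], [-0.0008, 0.0018, -1.0]] [ 0.74 -0.21  0.17] 4.681777493062423e-05 cam [0.395 0.022 0.286] [-34.   11.9  26.9 124.   -7.6  45.5  85.4]
[ 393  209   47   79 2320] [[0.4687 0.0852 0.064 ]]
[605 210  31  33 766] [[0.4599 0.223  0.064 ]]
[ 482  224   52   46 1176] [[0.47   0.1455 0.064 ]]
[ 288  227   50   48 1848] [[0.468  0.0189 0.064 ]]
[  0 231  23  44 765] [[ 0.4632 -0.1868  0.064 ]]

[ 394  209   46   80 2371] [[0.4684 0.0852 0.064 ]]
[605 211  31  32 763] [[0.4599 0.223  0.064 ]]
[ 483  224   52   47 1187] [[0.4696 0.1456 0.064 ]]
[ 289  227   50   48 1848] [[0.468 0.019 0.064]]
[  0 231  24  44 799] [[ 0.4631 -0.1872  0.064 ]]

vial 2.25
beaker 28.28
weight 55.93
```

View pics/fin.png

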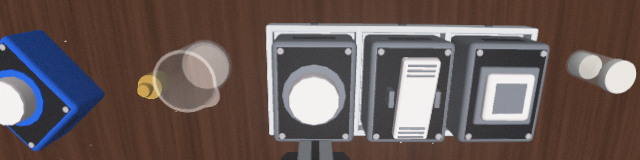

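The final view shows the rocker over, the square key in and the round key back up. The beaker and weight look unmoved between the wrist views; their top-view difference is probably the arm hiding them.

```bash
python3 -c "
from plant import arm
print(arm.hand_in())"
```

```text
the job is handed in; nothing more can be done
None
```

The start-up is done in the order asked, using only the closed fingertips, and the job was handed in at about 11 s of the 42 s allowed.

- **Rocker:** pressed to its stop. The wrist image showed it at rows 209–287, against 209–287.5 predicted for fully over.
- **Square key:** pushed in to a tip height of 54.7 mm, where fully in is 55 mm, with 33 N at the stop. A later image still showed it in.
- **Round key:** pressed to its stop at a tip height of about 56 mm and held for about 2.2 s. It then came back to its original outline in the image.
- **Last checks:** the contact force was about 0. The three units, the vial, the beaker and the weight looked unmoved in the wrist pictures.

One check disagreed: the top-camera difference was large at the beaker (28) and the weight (56), but only 2 at the vial. I put this down to the arm blocking that view, because the wrist pictures before and after the round key press agree. I did not take a top picture with the arm clear to confirm it.

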